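Find the heavy side of a carder drum and hold it down

TASK

I am about to balance the fibre drum of this carder. Put the three loose balance weights (brass slug, steel hex nut, steel bar) into the white dish, then turn the drum by its crank handle to feel which side of it is heavy, and finish gripping the handle between the fingers, holding the drum still with its heavy side straight down; do not let go. Leave the can, the books and the shuttle where they are.

Things in the scene. Friction and masses are not known exactly. Their poses are not given: they have to be found in the camera images.
- carder: Drum carder (wool-combing machine) standing firmly on the table: a light wooden frame from 125 behind to 315 ahead of the origin (x), 246 wide (y), 77 high, posts to 172, with a dark toothed drum of radius 92, 186 wide, on a level axle along its y, 145 above the table. Origin on the table straight under the middle of the drum; x points to the feed tray, y to the crank side.
- axle_end (a point): Fixed point on the drum axle in the plane of the crank arm (12 thick): 141 from the carder origin along its y, 145 above the table. Its y axis lies along the axle and points outward, away from the drum. A lead patch (heavy_patch) is sealed in the drum, 72 from the axle, out of sight, on a side that differs each time: it pulls 0.30 to 0.36 N m when level with the axle, none when straight up or down.
- handle_mid (a point): Middle of the dark wooden crank handle: a round grip 25 in diameter and 98 long, parallel to the axle, 80 from the axle's line and 62 outside the plane of the arm. It spins freely on its pin, so a fixed grip can be carried round the whole circle. Beside and below the circle there is free room.
- drum (a joint): Turn of the drum and crank, any number of turns either way: 0 with the handle straight up; grows as the handle goes from the top towards the carder +x. The belt drags (about 0.4 N m, the same both ways, and up to half as much again when turned fast), so the drum stays wherever it is left. The crank and handle are balanced and do not add to the heavy side.
- dish: White enamel dish, loose, 350 g: round, 132 across the rim, 28 high, walls 3, floor 4 thick and 108 across. Origin at the middle of its underside, z up.
- slug_mid (a point): Centre of the brass slug: upright cylinder 26 in diameter, 24 high, 100 g.
- nut_mid (a point): Centre of the steel hex nut lying flat: 36 across the flats, 20 high, 100 g. Flats face its x axis and every 60 degrees from it.
- bar_mid (a point): Centre of the dark steel bar lying flat: 50 (its x) by 24 (its y) by 16 high, 140 g.
- can: Red drink can, 66 in diameter, 115 high; origin under its centre.
- books: Two stacked books, 130 by 190, 40 high; origin under the centre.
- shuttle: Wooden weaving shuttle lying on the table, about 300 long (its x), 36 wide, 36 high; origin under its centre.

How it is judged:
By the outcome, as a careful person would: the job done as asked, in the order asked, and still so for the second after the job is handed in, while the arm keeps its last pose, push and grip.
It also fails if it takes over 72 s, if anything falls off the work surface, if the arm or the gripper's body presses on something with over 40 N, if the wrist force passes 120 N, or if a joint passes its speed limit or range.

ROBOT

A 6-joint arm with a two-finger parallel gripper is mounted at the origin on the work surface. World frame = base frame: x ahead of the robot, y to its left, z up, the work surface at z = 0. Lengths are in mm, angles in rad, forces in N, time in s.
With the tool pointing down it reaches from about 350 to 975 mm from the base axis. Payload 7.1 kg.
Tool frame: the origin (TCP) lies at the very end of the fingers, on their centre line; the grasp point (between the pads) lies 19 mm behind it; z points along the fingers, y is the line along which they close (so a half turn about z gives the same grasp; the last joint's range is limited). The gripper opens to 88 mm and grips with 3 to 60 N. Pads are 20 mm wide; open, the fingers measure 115 mm over their backs; the gripper's body (75 mm by 178 mm) begins 61 mm behind the grasp point.
Start: joints at [-1.364, 0.423, 1.63, -0, 1.089, -0.019], TCP at [139.948, -609.113, 222.675] pointing down, gripper open.
Joint ranges: [-3, 3], [-0.9, 2.11], [0.09, 2.58], [-1.31, 4.45], [0.11, 2.69], [-2.54, 2.54]. Speed limits (rad/s): [2.39, 2.39, 3.01, 3.14, 3.14, 3.14].

INTERFACE

Orientations are given as a rotation vector (axis times angle).
In Python, from workcell import sensors, imaging, close_job gives the robot as it stands. The module is installed in compiled form; this text tells all that it offers.
- The arm moves only by the tool servo_tool, never from a script. Its argument "steps" is a list of rows, each a list of 3 entries, a list of its own where there are three numbers: the shift along the world's x, y, z in m, then the turn, a rotation vector about the world's x, y, z in degrees, then the opening, from -1 (shut) to 1 (fully open). A call has exactly 8 rows; each row shifts and turns the commanded pose from where the row before left it; what a row does not reach is not made up. A row lasts 1/12 s, in which the tool goes at most 41.7 mm and 7.16 degrees, less where a joint would pass 70% of its speed; a pose out of reach is approached as far as the arm can. A call is refused whole if a number of a shift passes 0.0417 or a number of a turn 7.16, either way. A call with a gripper value outside its range is refused whole. The fingers move at their own pace and stop on an object; the grip force is fixed at half the most. Time passes only in rows, so rows that do not move let the fingers close, or fill a call up. It gives the time, the measured TCP pose, the force, the opening and the grip force at its end, in the units of the state.
- sensors.get_obs(): the state, without advancing time (a new reading comes with each control period).
- imaging.get_image(name): name is "scene" or "top"; returns a dict with "color" (384x512x3 uint8, blue, green, red), "range_z" (384x512 float32, mm along the optical axis (not along the pixel's ray), 0 where there is no reading), "vertical_fov" (degrees; the focal length in pixels is half the picture's height over the tangent of half this angle, whatever the lens; pixels are square), "cx", "cy" (the principal point, pixels), "k1" (the pictures are not rectified: a ray, as slopes to the right and down, at radius r is drawn at 1 + k1 r^2 times it, then the intrinsics apply), "rvec" (rotation vector, rad) and "tvec" (3), from world to camera coordinates, as OpenCV has them. Camera axes: x right, y down, z forward; pixel columns grow to the right and rows downward; lengths in mm; the calibration is good to about 2 mm. A picture is of the moment at which its call begins.
- close_job(): hands the job in; it is judged then, once.
The state is a dict: "t": time; "qpos": joint angles; "qvel": joint speeds; "joint_torque": joint torques, N m; "ee_pos": TCP position; "orientation": TCP orientation; "ft_force": force on the tool from outside, world axes, zero at the start; "moment": the same for the moment, N m; "width": finger opening in mm; "grasp_force": force on a finger pad.
Only numpy, scipy, OpenCV 4.12 (cv2) and the standard library are available. Lean on these libraries where they do the work, as an engineer would, in place of code of your own. Each camera call takes 0.05 s, during which the arm holds its last target. There are 200 camera calls.

## Working session

There is one attempt and no reset: what is moved stays moved. The work goes in short steps, Python scripts to look and compute and a tool call to move; the robot and the scene stay as the last step left them, time stands still between calls to the robot, and variables do not carry over. Pictures are saved under pics/ and viewed, at most 10 in all, crops included, and the job is handed in when it is done.

Besides the shell and the picture viewer there is one more tool, called after "Call:" as name(argument=value, ...), one argument or row to a line, values as JSON. servo_tool: Moves the arm, as the interface text tells. Its arguments: {"type":"object","properties":{"steps":{"type":"array"}},"required":["steps"]}

```bash
mkdir -p pics; cat > h.py <<'E'
import numpy as np, cv2
from workcell import sensors, imaging
def cam(n):
    d=imaging.get_image(n); f=192/np.tan(np.radians(d["vertical_fov"])/2)
    d["f"]=f; d["R"]=cv2.Rodrigues(np.array(d["rvec"],float))[0]; d["t"]=np.array(d["tvec"],float).ravel(); return d
def rays(d,uv):
    uv=np.atleast_2d(uv).astype(float); p=(uv-[d["cx"],d["cy"]])/d["f"]; q=p.copy()
    for _ in range(20): q=p/(1+d["k1"]*(q**2).sum(1,keepdims=True))
    return np.c_[q,np.ones(len(q))]
def pts(d,uv):  # by depth
    uv=np.atleast_2d(uv).astype(int); z=d["range_z"][uv[:,1],uv[:,0]]
    return (rays(d,uv)*z[:,None]-d["t"])@d["R"]
def plane(d,uv,h):
    r=rays(d,uv)@d["R"]; c=-d["R"].T@d["t"]; return c+r*((h-c[2])/r[:,2])[:,None]
def cloud(d):
    v,u=np.mgrid[0:384,0:512]; uv=np.c_[u.ravel(),v.ravel()]; P=pts(d,uv); P[d["range_z"].ravel()==0]=np.nan; return P.reshape(384,512,3)
E
python3 - <<'E'
from h import *
a=cam("scene");b=cam("top")
for n,d in(("scene",a),("top",b)):
    print(n,d["f"],d["k1"],(-d["R"].T@d["t"]).round(),d["R"].round(2).tolist()); cv2.imwrite(f"pics/{n}0.png",d["color"]); 
print(sensors.get_obs())
E
```

```text
scene 448.02611181103873 -0.025543230759502634 [1186. -440.  938.] [[0.68, 0.73, 0.0], [0.5, -0.46, -0.73], [-0.54, 0.5, -0.68]]
top 444.3804532180947 -0.08713514128805004 [ 388.  142. 1485.] [[0.02, -1.0, -0.02], [-0.99, -0.02, -0.12], [0.12, 0.02, -0.99]]
{'t': 0.1, 'qpos': array([-1.36402008e+00,  4.23780201e-01,  1.63059372e+00,  1.16030449e-05,
        1.08865443e+00, -1.89577947e-02]), 'qvel': array([-0.00170979, -0.00336029, -0.00288328, -0.00025353, -0.00041488,
       -0.0005622 ]), 'joint_torque': array([-1.22014753e-04, -5.45610309e+01, -2.74324322e+01,  6.45540655e-02,
        1.88674178e-02, -5.57512044e-05]), 'ee_pos': array([ 139.83722893, -608.62946268,  221.97740254]), 'orientation': array([-3.12018328e+00, -3.53660342e-01,  1.95311731e-04]), 'ft_force': array([-0.53922524, -0.82374659, -0.46146852]), 'moment': array([-0.0347604 ,  0.00282266,  0.02700187]), 'grasp_force': 0.0, 'width': 87.73314916343901}
```

View pics/scene0.png

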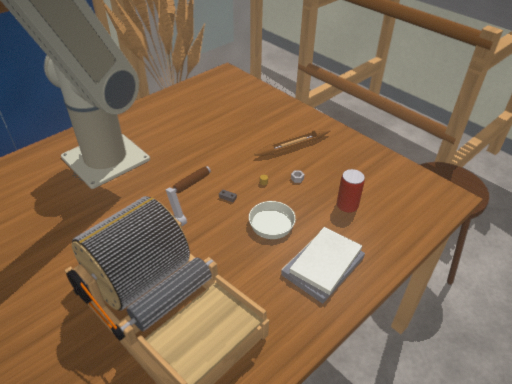

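View pics/top0.png

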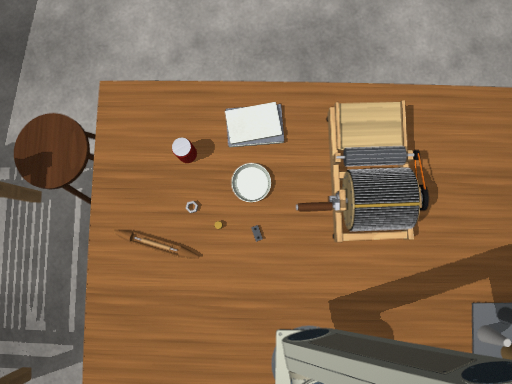

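The scene shows the weights between the shuttle and the dish. In the top view they are: nut (192,207), slug (219,225), bar (258,233), dish (251,183), and handle (297–335,206), with the carder on the right and its feed tray towards +x.

```bash
python3 - <<'E'
from h import *
b=cam("top"); a=cam("scene")
Pa,Pb=cloud(a),cloud(b)
def near(P,c,r,z0,z1):
    m=(np.hypot(P[...,0]-c[0],P[...,1]-c[1])<r)&(P[...,2]>z0)&(P[...,2]<z1); return P[m],m
for n,uv,h in(("nut",(192,207),20),("slug",(219,225),24),("bar",(258,233),16),("dish",(251,183),28)):
    c=plane(b,uv,h)[0]
    r=80 if n=="dish" else 38
    for nm,P in(("top",Pb),("scn",Pa)):
        q,m=near(P,c,r,h-6,h+8)
        if len(q)<3: print(n,nm,len(q));continue
        rect=cv2.minAreaRect(q[:,:2].astype(np.float32))
        print(n,nm,len(q),"mean",q.mean(0).round(1),"mid",((q.min(0)+q.max(0))/2).round(1),"rect",np.round(rect[0],1),np.round(rect[1],1),round(rect[2],1))
# table z check
print("table z",np.nanmedian(Pb[280:300,180:220,2]),np.nanmedian(Pa[100:120,180:220,2]))
# handle
for nm,P,d in(("top",Pb,b),("scn",Pa,a)):
    m=(P[...,1]>-130)&(P[...,1]<60)&(P[...,0]>100)&(P[...,0]<500)&(P[...,2]>60)&(P[...,2]<260)
    q=P[m]; 
    if nm=="top": m[:, :290]=0
    q=P[m]
    for y in range(-130,60,15):
        s=q[(q[:,1]>=y)&(q[:,1]<y+15)]
        if len(s)>2: print(nm,y,len(s),"x",s[:,0].min().round(),s[:,0].max().round(),"z",s[:,2].min().round(),s[:,2].max().round())
# carder frame: posts/frame bounds
m=(Pb[...,1]<-90)&(Pb[...,1]>-450)&(Pb[...,0]>100)&(Pb[...,2]>55)&(Pb[...,2]<85)
q=Pb[m].astype(np.float32); print("frame",np.percentile(q,[1,50,99],axis=0).round(),cv2.minAreaRect(q[:,:2].copy()))
m=(Pb[...,1]<-90)&(Pb[...,1]>-450)&(Pb[...,0]>100)&(Pb[...,2]>222)&(Pb[...,2]<245)
q=Pb[m].astype(np.float32); print("drumtop",np.percentile(q,[1,50,99],axis=0).round(),cv2.minAreaRect(q[:,:2].copy()))
big=cv2.resize(b["color"][130:260,160:360],None,fx=4,fy=4,interpolation=cv2.INTER_CUBIC); cv2.imwrite("pics/c1.png",big)
E
```

```text
nut top 63 mean [504.3 398.3  19.8] mid [503.8 398.8  19.8] rect [503.9 398.9] [36.9 34.7] 1.4
nut scn 73 mean [505.2 393.4  18.7] mid [503.1 394.6  19.8] rect [505.4 394. ] [37.5 39.8] 33.4
slug top 44 mean [444.8 306.3  23.6] mid [445.5 306.5  23.9] rect [445.6 306.6] [23.2 20.9] 0.8
slug scn 45 mean [448.6 301.8  23.2] mid [447.8 303.5  23.6] rect [447.3 302.9] [21.7 26.5] 47.1
bar top 106 mean [419.8 179.   15.8] mid [420.2 179.5  16.9] rect [420.4 179.1] [48.9 22.9] 19.5
bar scn 112 mean [423.8 174.9  15.3] mid [421.3 178.   15.9] rect [422.4 174.6] [53.  31.3] 22.7
dish top 158 mean [594.1 203.5  26.4] mid [588.  200.8  28.4] rect [588.1 200.8] [127.8 126.4] 0.5
dish scn 230 mean [583.1 203.5  26.5] mid [587.9 198.4  26.9] rect [588.5 196.9] [127.7 131.7] 42.3
table z 0.10739451791967662 0.05531700814752252
top -130 168 x 401.0 499.0 z 61.0 238.0
top -115 181 x 401.0 499.0 z 60.0 239.0
top -100 242 x 398.0 500.0 z 61.0 231.0
top -85 163 x 395.0 498.0 z 63.0 177.0
top -70 10 x 487.0 498.0 z 223.0 229.0
top -55 22 x 487.0 498.0 z 210.0 232.0
top -40 27 x 484.0 498.0 z 222.0 238.0
[... 305 characters left out ...]
35.0
scn -70 37 x 485.0 500.0 z 179.0 229.0
scn -55 21 x 486.0 500.0 z 211.0 234.0
scn -40 16 x 489.0 499.0 z 229.0 235.0
scn -25 19 x 489.0 500.0 z 232.0 237.0
scn -10 27 x 158.0 500.0 z 231.0 259.0
scn 5 41 x 156.0 500.0 z 230.0 259.0
scn 20 45 x 153.0 500.0 z 231.0 260.0
scn 35 36 x 148.0 500.0 z 225.0 258.0
scn 50 27 x 145.0 499.0 z 221.0 259.0
frame [[ 401. -318.   58.]
 [ 418. -212.   66.]
 [ 698.  -92.   82.]] ((565.9160766601562, -200.05795288085938), (322.6169128417969, 229.00428771972656), 2.761108875274658)
drumtop [[ 474. -285.  222.]
 [ 524. -190.  233.]
 [ 578.  -95.  240.]] ((526.5352172851562, -190.81072998046875), (114.07201385498047, 197.45590209960938), 3.0236520767211914)
```

View pics/c1.png

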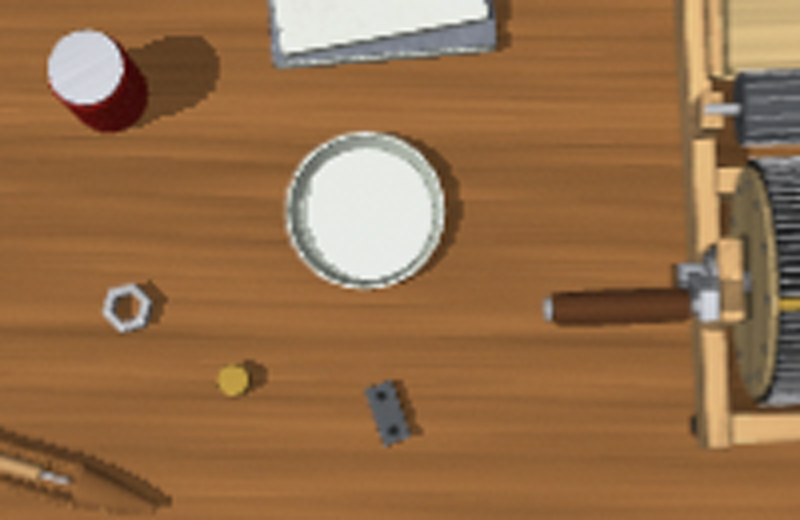

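Close-up of the top view: the nut's corners point almost sideways, the bar is tilted about 20°, the dish is clear, and the handle is near the top of its circle, pointing +y.

```bash
python3 - <<'E'
from h import *
from scipy.optimize import least_squares
b=cam("top"); a=cam("scene")
Pa,Pb=cloud(a),cloud(b)
# nut orientation: 6th-fold phase of outline of top points
c=np.array([504,397]); 
m=(np.hypot(Pb[...,0]-c[0],Pb[...,1]-c[1])<30)&(Pb[...,2]>8)
cn=max(cv2.findContours(m.astype(np.uint8),0,cv2.CHAIN_APPROX_NONE)[0],key=cv2.contourArea)
q=plane(b,cn[:,0],20)[:,:2]; ce=(q.min(0)+q.max(0))/2; r=q-ce; th=np.arctan2(r[:,1],r[:,0]); 
ph=np.angle(np.sum((np.hypot(*r.T)-np.hypot(*r.T).mean())*np.exp(6j*th)))/6
print("nut",ce,"vertex az",np.degrees(ph),"flat az",np.degrees(ph)+np.array([-30,-90,-150]))
# drum cylinder from both
for nm,P in(("top",Pb),("scn",Pa)):
    m=(P[...,0]>430)&(P[...,0]<625)&(P[...,1]<-110)&(P[...,1]>-270)&(P[...,2]>185)&(P[...,2]<245)
    q=P[m]
    f=lambda p:np.hypot((q[:,0]-p[0]-p[2]*(q[:,1]+190)),q[:,2]-145-0*p[1])-p[1]
    s=least_squares(f,[525,92,0],loss="soft_l1"); print(nm,len(q),"axle x at y-190",s.x,np.abs(s.fun).mean(), "y",np.percentile(q[:,1],[1,99]))
    # handle points
    m=(P[...,0]>440)&(P[...,0]<620)&(P[...,1]>-100)&(P[...,1]<50)&(P[...,2]>195)&(P[...,2]<250)
    q=P[m]
    for y in range(-80,50,20):
        s=q[(q[:,1]>=y)&(q[:,1]<y+20)]
        if len(s): print(nm,y,len(s),"x",np.percentile(s[:,0],[2,50,98]).round(),"z",np.percentile(s[:,2],[50,98]).round())
    print("yend",np.nanmax(q[:,1]))
# rails: outer crank side rail edge (z~77): y max per x
m=(Pb[...,2]>70)&(Pb[...,2]<84)&(Pb[...,1]<-60)&(Pb[...,1]>-330)&(Pb[...,0]>380)&(Pb[...,0]<900)
q=Pb[m];print("rail x",q[:,0].min(),q[:,0].max())
for x in range(400,860,40):
    s=q[(q[:,0]>=x)&(q[:,0]<x+40)]
    if len(s): print(x,np.percentile(s[:,1],[1,99]).round(1),end=";")
E
```

```text
nut [503.6767905  397.10096609] vertex az -15.09160224512092 flat az [ -45.09160225 -105.09160225 -165.09160225]
top 3117 axle x at y-190 [ 5.25817874e+02  9.18343044e+01 -4.77712099e-02] 1.7959589482736456 y [-268.28895693 -111.43086099]
top -60 60 x [487. 498. 515.] z [225. 232.]
top -40 60 x [484. 495. 507.] z [232. 236.]
top -20 63 x [483. 494. 507.] z [231. 237.]
top 0 60 x [483. 494. 506.] z [231. 236.]
top 20 56 x [482. 492. 503.] z [232. 237.]
top 40 32 x [483. 492. 503.] z [231. 236.]
yend 49.86658572430742
scn 4448 axle x at y-190 [ 5.26139439e+02  9.24289504e+01 -5.57515972e-02] 1.3115984391318447 y [-268.4244926  -111.60237469]
scn -80 57 x [490. 501. 516.] z [214. 230.]
scn -60 112 x [485. 507. 517.] z [223. 233.]
scn -40 81 x [490. 505. 510.] z [230. 234.]
scn -20 78 x [488. 503. 509.] z [230. 235.]
scn 0 77 x [489. 503. 508.] z [231. 235.]
scn 20 78 x [487. 502. 507.] z [230. 235.]
scn 40 32 x [485. 499. 506.] z [230. 235.]
yend 49.7189423272655
rail x 394.5907822292281 834.3095278545096
400 [-319.9  -73.1];440 [-312.2  -72.8];480 [-97.  -72.1];520 [-76.8 -68.9];560 [-96.2 -66.8];600 [-295.5  -65.7];640 [-308.2  -62.9];680 [-301.8  -60.7];720 [-71.7 -60.8];760 [-68.3 -60.2];800 [-68. -61.];
```

Call:
servo_tool(
  steps=[
    [[0.02,0.041,0],[0,0,7.1],1],
    [[0.02,0.041,0],[0,0,0],1],
    [[0.02,0.041,0],[0,0,0],1],
    [[0.02,0.041,0],[0,0,0],1],
    [[0.02,0.041,0],[0,0,0],1],
    [[0.02,0.041,0],[0,0,0],1],
    [[0.02,0.041,0],[0,0,0],1],
    [[0.02,0.041,0],[0,0,0],1],
  ],
)

```text
t: 0.97
ee_pos: [286.4, -307.8, 222.9]
orientation: [3.093, 0.545, 0.001]
ft_force: [0.8, -0.5, -0.1]
width: 88.0
grasp_force: 0.0
```

Call:
servo_tool(
  steps=[
    [[0.0,0.04,0],[0,0,0],1],
    [[0.004,0.04,0],[0,0,0],1],
    [[0.01,0.04,0],[0,0,0],1],
    [[0.012,0.04,0],[0,0,0],1],
    [[0.012,0.04,0],[0,0,0],1],
    [[0.012,0.04,0],[0,0,0],1],
    [[0.012,0.04,0],[0,0,0],1],
    [[0.012,0.04,0],[0,0,0],1],
  ],
)

```text
t: 1.63
ee_pos: [360.1, 12.1, 223.1]
orientation: [3.093, 0.546, 0.002]
ft_force: [1.6, -0.6, -0.4]
width: 87.7
grasp_force: 0.0
```

Call:
servo_tool(
  steps=[
    [[0.015,0.03,0],[0,0,0],1],
    [[0.015,0.03,0],[0,0,0],1],
    [[0.012,0.03,-0.02],[0,0,0],1],
    [[0.01,0.03,-0.025],[0,0,0],1],
    [[0,0.01,-0.035],[0,0,0],1],
    [[0,0,-0.03],[0,0,0],1],
    [[0,0,-0.03],[0,0,0],1],
    [[0,0,0],[0,0,0],1],
  ],
)

```text
t: 2.3
ee_pos: [408.6, 139.4, 78.5]
orientation: [3.092, 0.548, -0.014]
ft_force: [-0.7, -0.4, 0.3]
width: 87.8
grasp_force: 0.0
```

Call:
servo_tool(
  steps=[
    [[0.006,0.018,0],[0,0,0],1],
    [[0.006,0.018,0],[0,0,0],1],
    [[0,0,-0.02],[0,0,0],1],
    [[0,0,-0.02],[0,0,0],1],
    [[0,0,-0.02],[0,0,0],1],
    [[0,0,-0.01],[0,0,0],0.2],
    [[0,0,0],[0,0,0],0.2],
    [[0,0,0],[0,0,0],0.2],
  ],
)

```text
t: 2.97
ee_pos: [424.3, 176.0, 13.4]
orientation: [-3.094, -0.546, -0.0]
ft_force: [-0.7, -0.0, 0.5]
width: 71.1
grasp_force: 0.0
```

Call:
servo_tool(
  steps=[
    [[-0.003,0.001,-0.005],[0,0,0],-0.1],
    [[0,0,-0.005],[0,0,0],-0.3],
    [[0,0,0],[0,0,0],-1],
    [[0,0,0],[0,0,0],-1],
    [[0,0,0],[0,0,0],-1],
    [[0,0,0],[0,0,0],-1],
    [[0,0,0],[0,0,0],-1],
    [[0,0,0],[0,0,0],-1],
  ],
)

```text
t: 3.63
ee_pos: [421.1, 177.1, 2.8]
orientation: [-3.094, -0.546, -0.0]
ft_force: [-0.1, 0.3, 1.3]
width: 23.8
grasp_force: 30.0
```

```bash
python3 -c "
from h import *
o=sensors.get_obs();print(o['ee_pos'],o['width'],o['grasp_force'],o['ft_force'],o['qpos'])"
```

```text
[421.08466416 177.08318617   2.82055784] 23.77455813764574 30.000324547290802 [-0.06101657  0.34451877  1.26246843] [3.72018310e-01 5.85942738e-01 2.09704891e+00 5.21803910e-05
 4.58298819e-01 1.59309699e+00]
```

Call:
servo_tool(
  steps=[
    [[0,0,0.03],[0,0,0],-1],
    [[0,0,0.03],[0,0,0],-1],
    [[0.033,0.001,0.01],[0,0,0],-1],
    [[0.035,0.001,0],[0,0,0],-1],
    [[0.035,0.001,0],[0,0,0],-1],
    [[0.035,0.001,0],[0,0,0],-1],
    [[0.035,0.001,0],[0,0,0],-1],
    [[0,0,0],[0,0,0],-1],
  ],
)

```text
t: 4.3
ee_pos: [601.0, 182.4, 73.6]
orientation: [-3.094, -0.544, -0.012]
ft_force: [0.4, 0.4, -1.2]
width: 23.7
grasp_force: 30.0
```

Call:
servo_tool(
  steps=[
    [[0,0,-0.02],[0,0,0],-1],
    [[0,0,-0.02],[0,0,0],-1],
    [[0,0,-0.012],[0,0,0],-1],
    [[0,0,-0.009],[0,0,0],-1],
    [[0,0,0],[0,0,0],-1],
    [[0,0,0],[0,0,0],-0.25],
    [[0,0,0],[0,0,0],-0.25],
    [[0,0,0.01],[0,0,0],-0.25],
  ],
)

```text
t: 4.97
ee_pos: [593.5, 182.0, 21.6]
orientation: [3.094, 0.547, -0.002]
ft_force: [0.2, 0.3, 0.9]
width: 33.4
grasp_force: 0.0
```

Call:
servo_tool(
  steps=[
    [[0,0,0.03],[0,0,0],-0.2],
    [[0,0,0.03],[0,0,0],0],
    [[-0.029,0.025,0],[0,0,0],0.3],
    [[-0.029,0.025,0],[0,0,0],0.3],
    [[-0.029,0.025,0],[0,0,0],0.3],
    [[-0.029,0.025,0],[0,0,0],0.3],
    [[-0.029,0.023,-0.01],[0,0,0],0.3],
    [[0,0,-0.02],[0,0,0],0.3],
  ],
)

```text
t: 5.63
ee_pos: [446.4, 309.0, 54.9]
orientation: [-3.09, -0.552, -0.006]
ft_force: [-0.3, 0.3, 0.1]
width: 57.6
grasp_force: 0.0
```

Call:
servo_tool(
  steps=[
    [[0,0,-0.02],[0,0,0],0.3],
    [[0,0,-0.018],[0,0,0],0.3],
    [[0,0,-0.01],[0,0,0],0.3],
    [[0,0,0],[0,0,0],-0.3],
    [[0,0,0],[0,0,0],-1],
    [[0,0,0],[0,0,0],-1],
    [[0,0,0],[0,0,0],-1],
    [[0,0,0],[0,0,0],-1],
  ],
)

```text
t: 6.3
ee_pos: [449.7, 305.4, 4.7]
orientation: [-3.093, -0.546, -0.003]
ft_force: [0.4, 1.5, 0.8]
width: 27.3
grasp_force: 0.7
```

Call:
servo_tool(
  steps=[
    [[0,0,0],[0,0,0],-1],
    [[0,0,0.03],[0,0,0],-1],
    [[0,0,0.03],[0,0,0],-1],
    [[0.033,-0.018,0.01],[0,0,0],-1],
    [[0.035,-0.019,0],[0,0,0],-1],
    [[0.035,-0.019,0],[0,0,0],-1],
    [[0.034,-0.019,0],[0,0,0],-1],
    [[0.017,-0.009,0],[0,0,0],-1],
  ],
)

```text
t: 6.97
ee_pos: [606.9, 218.9, 74.5]
orientation: [3.094, 0.544, 0.005]
ft_force: [-0.7, -0.4, -1.2]
width: 25.4
grasp_force: 30.0
```

Call:
servo_tool(
  steps=[
    [[0,0,-0.02],[0,0,0],-1],
    [[0,0,-0.02],[0,0,0],-1],
    [[0,0,-0.01],[0,0,0],-1],
    [[0,0,0],[0,0,0],-1],
    [[0,0,0],[0,0,0],-1],
    [[0,0,0],[0,0,0],-0.2],
    [[0,0,0],[0,0,0],-0.2],
    [[0,0,0.02],[0,0,0],-0.2],
  ],
)

```text
t: 7.63
ee_pos: [601.1, 220.7, 42.0]
orientation: [3.093, 0.547, -0.006]
ft_force: [-1.0, -0.7, -0.5]
width: 34.9
grasp_force: 0.0
```

Call:
servo_tool(
  steps=[
    [[0,0,0.03],[0,0,0],0],
    [[-0.014,0.025,0.01],[0,0,0],0.5],
    [[-0.017,0.03,0],[0,0,6.7],0.7],
    [[-0.017,0.03,0],[0,0,6.7],0.7],
    [[-0.017,0.03,0],[0,0,6.7],0.7],
    [[-0.017,0.03,0],[0,0,0],0.7],
    [[-0.016,0.03,-0.01],[0,0,0],0.7],
    [[0,0,-0.02],[0,0,0],0.7],
  ],
)

```text
t: 8.3
ee_pos: [504.4, 402.8, 57.4]
orientation: [-2.945, -1.084, -0.012]
ft_force: [0.1, 0.1, -0.3]
width: 74.4
grasp_force: 0.0
```

Call:
servo_tool(
  steps=[
    [[0,0,-0.02],[0,0,0],0.7],
    [[0,0,-0.018],[0,0,0],0.7],
    [[0,0,-0.01],[0,0,0],0.3],
    [[0,0,0],[0,0,0],0],
    [[0,0,0],[0,0,0],-1],
    [[0,0,0],[0,0,0],-1],
    [[0,0,0],[0,0,0],-1],
    [[0,0,0],[0,0,0],-1],
  ],
)

```text
t: 8.97
ee_pos: [505.7, 396.5, 6.9]
orientation: [-2.95, -1.077, -0.003]
ft_force: [-0.9, 2.1, 0.6]
width: 38.3
grasp_force: 0.6
```

```bash
python3 - <<'E'
from h import *
o=sensors.get_obs();print(o['ee_pos'],o['width'],o['grasp_force'],o['qpos'])
b=cam("top");a=cam("scene")
w=np.hstack([cv2.resize(b["color"][140:270,160:290],(400,400),interpolation=2),cv2.resize(a["color"][150:250,200:300],(400,400),interpolation=2)]);cv2.imwrite("pics/c2.png",w)
E
```

```text
[505.72913243 396.45554227   6.92143563] 38.31218389704329 0.627857665240299 [6.46292458e-01 7.34490259e-01 1.67987581e+00 1.63514077e-04
 7.25191300e-01 1.51680695e+00]
```

View pics/c2.png

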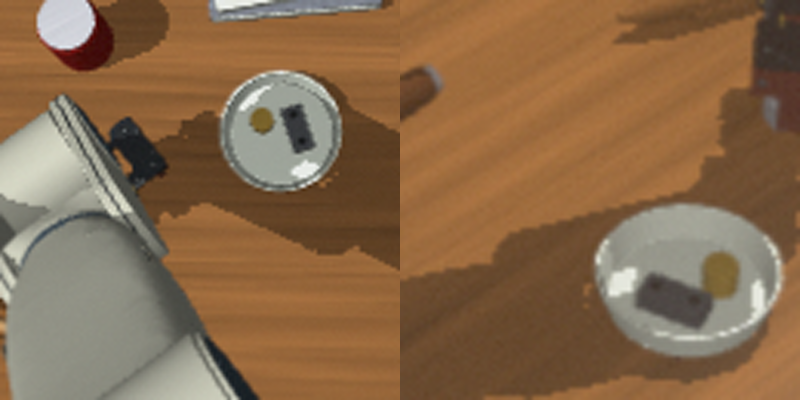

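Bar and slug lie flat in the dish, with free space at its lower left (near (255,150) in the left panel). The nut is next.

Call:
servo_tool(
  steps=[
    [[0,0,0],[0,0,0],-1],
    [[0,0,0.03],[0,0,0],-1],
    [[0,0,0.035],[0,0,0],-1],
    [[0.011,-0.035,0],[0,0,0],-1],
    [[0.013,-0.038,0],[0,0,0],-1],
    [[0.013,-0.038,0],[0,0,0],-1],
    [[0.013,-0.038,0],[0,0,0],-1],
    [[0.013,-0.039,0],[0,0,0],-1],
  ],
)

```text
t: 9.73
ee_pos: [568.2, 206.4, 71.0]
orientation: [2.95, 1.079, 0.0]
ft_force: [0.7, 0.7, -0.2]
width: 36.1
grasp_force: 29.6
```

Call:
servo_tool(
  steps=[
    [[0,0,0],[0,0,0],-1],
    [[0,0,-0.02],[0,0,0],-1],
    [[0,0,-0.015],[0,0,0],-1],
    [[0,0,-0.01],[0,0,0],-1],
    [[0,0,0],[0,0,0],-1],
    [[0,0,0],[0,0,0],-1],
    [[0,0,0],[0,0,0],-1],
    [[0,0,0],[0,0,0],-1],
  ],
)

```text
t: 10.4
ee_pos: [568.5, 208.6, 26.5]
orientation: [2.951, 1.079, 0.002]
ft_force: [-0.4, 0.7, -1.0]
width: 36.2
grasp_force: 29.6
```

Call:
servo_tool(
  steps=[
    [[0,0,0],[0,0,0],0],
    [[0,0,0],[0,0,0],0],
    [[0,0,0.02],[0,0,0],0],
    [[0,0,0.04],[0,0,0],0.2],
    [[-0.0,0,0.04],[0,0,7],1],
    [[0,0,0.04],[0,0,7],1],
    [[0,0,0.04],[0,0,7],1],
    [[0,0,0.04],[0,0,7],1],
  ],
)

```text
t: 11.07
ee_pos: [567.6, 208.0, 248.3]
orientation: [2.597, 1.768, 0.001]
ft_force: [0.3, 0.9, 0.1]
width: 73.7
grasp_force: 0.0
```

Call:
servo_tool(
  steps=[
    [[-0.01,-0.03,0.04],[0,0,7],1],
    [[-0.013,-0.034,0.02],[0,0,7],1],
    [[-0.013,-0.034,0],[0,0,7],1],
    [[-0.013,-0.034,0],[0,0,4],1],
    [[-0.013,-0.034,0],[0,0,0],1],
    [[-0.011,-0.03,0],[0,0,0],1],
    [[0,0,0],[0,0,0],1],
    [[0,0,0],[0,0,0],1],
  ],
)

```text
t: 11.73
ee_pos: [496.5, 16.4, 299.1]
orientation: [2.163, 2.278, 0.002]
ft_force: [0.2, 0.5, 0.1]
width: 87.8
grasp_force: 0.0
```

```bash
python3 - <<'E'
from h import *
o=sensors.get_obs();print(o['ee_pos'],o['orientation'],o['width'],o['ft_force'],o['qpos'])
b=cam("top");a=cam("scene")
w=np.hstack([cv2.resize(b["color"][140:240,200:300],(400,400),interpolation=2),cv2.resize(a["color"][150:300,90:300],(400,300),interpolation=2) if 0 else cv2.resize(a["color"][130:250,180:300],(400,400),interpolation=2)]);cv2.imwrite("pics/c3.png",w)
E
```

```text
[496.46116289  16.39075688 299.07403281] [2.16260285e+00 2.27763862e+00 1.61987617e-03] 87.7795833461218 [0.15822169 0.47464941 0.06300049] [ 8.93455471e-03  1.43014094e-01  1.82975806e+00  1.91367482e-04
  1.16751842e+00 -4.29439348e-02]
```

View pics/c3.png

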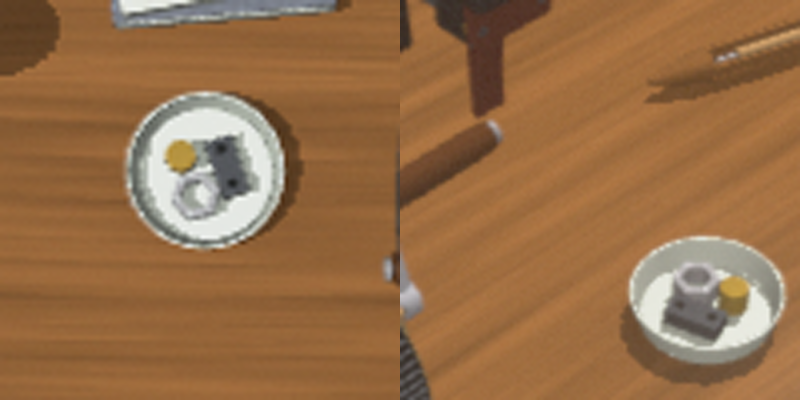

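All three weights lie in the dish, which is at (205,170) in the left panel. Now the handle.

Call:
servo_tool(
  steps=[
    [[-0.001,0,-0.03],[0,0,0],0.6],
    [[0,0,-0.03],[0,0,0],0.6],
    [[0,0,-0.02],[0,0,0],0.6],
    [[0,0,-0.016],[0,0,0],0.6],
    [[0,0,0],[0,0,0],0.6],
    [[0,0,0],[0,0,0],0.6],
    [[0,0,0],[0,0,0],0.6],
    [[0,0,0],[0,0,0],0.6],
  ],
)

```text
t: 12.5
ee_pos: [496.9, 18.0, 203.6]
orientation: [2.158, 2.281, 0.003]
ft_force: [0.2, -0.8, -0.4]
width: 70.2
grasp_force: 0.0
```

Call:
servo_tool(
  steps=[
    [[0,0,0],[0,0,0],-0.2],
    [[0,0,0],[0,0,0],-1],
    [[0,0,0],[0,0,0],-1],
    [[0,0,0],[0,0,0],-1],
    [[0,0,0],[0,0,0],-1],
    [[0,0,0],[0,0,0],-1],
    [[0,0,0],[0,0,0],-1],
    [[0,0,0],[0,0,0],-1],
  ],
)

```text
t: 13.17
ee_pos: [494.5, 17.4, 202.0]
orientation: [-2.158, -2.28, 0.003]
ft_force: [-3.8, 0.5, 2.6]
width: 23.6
grasp_force: 30.0
```

```bash
python3 - <<'E'
from h import *
o=sensors.get_obs();print(o['ee_pos'],o['orientation'],o['width'],o['grasp_force'],o['ft_force'],o['moment'])
C=np.array([515.7,145.]); p=o['ee_pos'][[0,2]]+[0,19]; d=p-C; print("r",np.hypot(*d),"ang",np.degrees(np.arctan2(d[0],d[1])))
# arc rows about nominal r=80 from th0 = -15, 2.8125deg a row
for k in range(17): 
    th=np.radians(-15+22.5*k+np.arange(9)*2.8125); s=np.c_[np.sin(th),np.cos(th)]*80; print(-15+22.5*k, np.diff(s,axis=0).round(1).tolist())
E
```

```text
[494.49474096  17.42731718 201.99031153] [-2.15845558 -2.27986833  0.00325677] 23.6186877880585 29.9948251247406 [-3.7730683   0.47708398  2.6123567 ] [-0.02717478  0.79235131  0.00904957]
r 78.89353875591755 ang -15.591873918842897
-15.0 [[3.8, 0.9], [3.9, 0.7], [3.9, 0.5], [3.9, 0.4], [3.9, 0.2], [3.9, -0.0], [3.9, -0.2], [3.9, -0.4]]
7.5 [[3.9, -0.6], [3.8, -0.8], [3.8, -1.0], [3.7, -1.2], [3.7, -1.4], [3.6, -1.5], [3.5, -1.7], [3.4, -1.9]]
30.0 [[3.4, -2.0], [3.2, -2.2], [3.1, -2.4], [3.0, -2.5], [2.9, -2.7], [2.8, -2.8], [2.6, -2.9], [2.5, -3.1]]
52.5 [[2.3, -3.2], [2.2, -3.3], [2.0, -3.4], [1.8, -3.5], [1.6, -3.6], [1.5, -3.6], [1.3, -3.7], [1.1, -3.8]]
75.0 [[0.9, -3.8], [0.7, -3.9], [0.5, -3.9], [0.4, -3.9], [0.2, -3.9], [-0.0, -3.9], [-0.2, -3.9], [-0.4, -3.9]]
97.5 [[-0.6, -3.9], [-0.8, -3.8], [-1.0, -3.8], [-1.2, -3.7], [-1.4, -3.7], [-1.5, -3.6], [-1.7, -3.5], [-1.9, -3.4]]
120.0 [[-2.0, -3.4], [-2.2, -3.2], [-2.4, -3.1], [-2.5, -3.0], [-2.7, -2.9], [-2.8, -2.8], [-2.9, -2.6], [-3.1, -2.5]]
142.5 [[-3.2, -2.3], [-3.3, -2.2], [-3.4, -2.0], [-3.5, -1.8], [-3.6, -1.6], [-3.6
[... 308 characters left out ...]
, [-3.0, 2.5], [-2.9, 2.7], [-2.8, 2.8], [-2.6, 2.9], [-2.5, 3.1]]
232.5 [[-2.3, 3.2], [-2.2, 3.3], [-2.0, 3.4], [-1.8, 3.5], [-1.6, 3.6], [-1.5, 3.6], [-1.3, 3.7], [-1.1, 3.8]]
255.0 [[-0.9, 3.8], [-0.7, 3.9], [-0.5, 3.9], [-0.4, 3.9], [-0.2, 3.9], [0.0, 3.9], [0.2, 3.9], [0.4, 3.9]]
277.5 [[0.6, 3.9], [0.8, 3.8], [1.0, 3.8], [1.2, 3.7], [1.4, 3.7], [1.5, 3.6], [1.7, 3.5], [1.9, 3.4]]
300.0 [[2.0, 3.4], [2.2, 3.2], [2.4, 3.1], [2.5, 3.0], [2.7, 2.9], [2.8, 2.8], [2.9, 2.6], [3.1, 2.5]]
322.5 [[3.2, 2.3], [3.3, 2.2], [3.4, 2.0], [3.5, 1.8], [3.6, 1.6], [3.6, 1.5], [3.7, 1.3], [3.8, 1.1]]
345.0 [[3.8, 0.9], [3.9, 0.7], [3.9, 0.5], [3.9, 0.4], [3.9, 0.2], [3.9, -0.0], [3.9, -0.2], [3.9, -0.4]]
```

Call:
servo_tool(
  steps=[
    [[0.0038,0.0002,0.0009],[0,0,0],-1],
    [[0.0039,0.0002,0.0007],[0,0,0],-1],
    [[0.0039,0.0002,0.0005],[0,0,0],-1],
    [[0.0039,0.0002,0.0004],[0,0,0],-1],
    [[0.0039,0.0002,0.0002],[0,0,0],-1],
    [[0.0039,0.0002,0],[0,0,0],-1],
    [[0.0039,0.0002,-0.0002],[0,0,0],-1],
    [[0.0039,0.0002,-0.0004],[0,0,0],-1],
  ],
)

```text
t: 13.83
ee_pos: [525.6, 19.0, 204.2]
orientation: [-2.158, -2.28, 0.004]
ft_force: [-5.2, 0.1, 3.1]
width: 24.4
grasp_force: 30.0
```

Call:
servo_tool(
  steps=[
    [[0.0039,0.0002,-0.0006],[0,0,0],-1],
    [[0.0038,0.0002,-0.0008],[0,0,0],-1],
    [[0.0038,0.0002,-0.001],[0,0,0],-1],
    [[0.0037,0.0002,-0.0012],[0,0,0],-1],
    [[0.0037,0.0002,-0.0014],[0,0,0],-1],
    [[0.0036,0.0002,-0.0015],[0,0,0],-1],
    [[0.0035,0.0002,-0.0017],[0,0,0],-1],
    [[0.0034,0.0002,-0.0019],[0,0,0],-1],
  ],
)

```text
t: 14.5
ee_pos: [556.2, 20.6, 193.9]
orientation: [-2.159, -2.281, 0.001]
ft_force: [-5.2, -2.0, 1.1]
width: 23.9
grasp_force: 30.0
```

Call:
servo_tool(
  steps=[
    [[0.0034,0.0002,-0.002],[0,0,0],-1],
    [[0.0032,0.0002,-0.0022],[0,0,0],-1],
    [[0.0031,0.0002,-0.0024],[0,0,0],-1],
    [[0.003,0.0002,-0.0025],[0,0,0],-1],
    [[0.0029,0.0001,-0.0027],[0,0,0],-1],
    [[0.0028,0.0001,-0.0028],[0,0,0],-1],
    [[0.0026,0.0001,-0.0029],[0,0,0],-1],
    [[0.0025,0.0001,-0.0031],[0,0,0],-1],
  ],
)

```text
t: 15.17
ee_pos: [579.6, 21.8, 173.1]
orientation: [-2.159, -2.281, 0.002]
ft_force: [-5.4, -1.2, 0.1]
width: 24.0
grasp_force: 30.0
```

Call:
servo_tool(
  steps=[
    [[0.0023,0.0001,-0.0032],[0,0,0],-1],
    [[0.0022,0.0001,-0.0033],[0,0,0],-1],
    [[0.002,0.0001,-0.0034],[0,0,0],-1],
    [[0.0018,0.0001,-0.0035],[0,0,0],-1],
    [[0.0016,0.0001,-0.0036],[0,0,0],-1],
    [[0.0015,0.0001,-0.0036],[0,0,0],-1],
    [[0.0013,0.0001,-0.0037],[0,0,0],-1],
    [[0.0011,0.0001,-0.0038],[0,0,0],-1],
  ],
)

```text
t: 15.83
ee_pos: [593.1, 22.5, 144.9]
orientation: [-2.159, -2.281, 0.002]
ft_force: [-5.7, -2.9, 1.7]
width: 24.1
grasp_force: 30.0
```

Call:
servo_tool(
  steps=[
    [[0.0009,0,-0.0038],[0,0,0],-1],
    [[0.0007,0,-0.0039],[0,0,0],-1],
    [[0.0005,0,-0.0039],[0,0,0],-1],
    [[0.0004,0,-0.0039],[0,0,0],-1],
    [[0.0002,0,-0.0039],[0,0,0],-1],
    [[0,0,-0.0039],[0,0,0],-1],
    [[-0.0002,0,-0.0039],[0,0,0],-1],
    [[-0.0004,0,-0.0039],[0,0,0],-1],
  ],
)

```text
t: 16.5
ee_pos: [594.9, 22.6, 113.8]
orientation: [-2.159, -2.28, 0.003]
ft_force: [-7.5, -1.8, 2.8]
width: 24.0
grasp_force: 30.0
```

Call:
servo_tool(
  steps=[
    [[-0.0006,0,-0.0039],[0,0,0],-1],
    [[-0.0008,0,-0.0038],[0,0,0],-1],
    [[-0.001,-0.0001,-0.0038],[0,0,0],-1],
    [[-0.0012,-0.0001,-0.0037],[0,0,0],-1],
    [[-0.0014,-0.0001,-0.0037],[0,0,0],-1],
    [[-0.0015,-0.0001,-0.0036],[0,0,0],-1],
    [[-0.0017,-0.0001,-0.0035],[0,0,0],-1],
    [[-0.0019,-0.0001,-0.0034],[0,0,0],-1],
  ],
)

```text
t: 17.17
ee_pos: [585.0, 22.0, 84.8]
orientation: [-2.159, -2.281, 0.002]
ft_force: [-6.9, -1.0, 6.2]
width: 24.4
grasp_force: 30.0
```

Call:
servo_tool(
  steps=[
    [[-0.002,-0.0001,-0.0034],[0,0,0],-1],
    [[-0.0022,-0.0001,-0.0032],[0,0,0],-1],
    [[-0.0024,-0.0001,-0.0031],[0,0,0],-1],
    [[-0.0025,-0.0001,-0.003],[0,0,0],-1],
    [[-0.0027,-0.0001,-0.0029],[0,0,0],-1],
    [[-0.0028,-0.0001,-0.0028],[0,0,0],-1],
    [[-0.0029,-0.0001,-0.0026],[0,0,0],-1],
    [[-0.0031,-0.0002,-0.0025],[0,0,0],-1],
  ],
)

```text
t: 17.83
ee_pos: [565.7, 21.1, 62.2]
orientation: [2.159, 2.281, 0.001]
ft_force: [-5.0, -0.4, 10.8]
width: 24.5
grasp_force: 30.0
```

Call:
servo_tool(
  steps=[
    [[-0.0032,-0.0002,-0.0023],[0,0,0],-1],
    [[-0.0033,-0.0002,-0.0022],[0,0,0],-1],
    [[-0.0034,-0.0002,-0.002],[0,0,0],-1],
    [[-0.0035,-0.0002,-0.0018],[0,0,0],-1],
    [[-0.0036,-0.0002,-0.0016],[0,0,0],-1],
    [[-0.0036,-0.0002,-0.0015],[0,0,0],-1],
    [[-0.0037,-0.0002,-0.0013],[0,0,0],-1],
    [[-0.0038,-0.0002,-0.0011],[0,0,0],-1],
  ],
)

```text
t: 18.5
ee_pos: [540.4, 19.8, 48.8]
orientation: [2.156, 2.278, 0.008]
ft_force: [3.8, 0.3, 3.4]
width: 24.3
grasp_force: 30.0
```

Call:
servo_tool(
  steps=[
    [[-0.0038,-0.0002,-0.0009],[0,0,0],-1],
    [[-0.0039,-0.0002,-0.0007],[0,0,0],-1],
    [[-0.0039,-0.0002,-0.0005],[0,0,0],-1],
    [[-0.0039,-0.0002,-0.0004],[0,0,0],-1],
    [[-0.0039,-0.0002,-0.0002],[0,0,0],-1],
    [[-0.0039,-0.0002,0],[0,0,0],-1],
    [[-0.0039,-0.0002,0.0002],[0,0,0],-1],
    [[-0.0039,-0.0002,0.0004],[0,0,0],-1],
  ],
)

```text
t: 19.17
ee_pos: [505.8, 18.0, 45.6]
orientation: [2.159, 2.281, 0.001]
ft_force: [5.2, 0.3, -3.2]
width: 24.2
grasp_force: 30.0
```

Call:
servo_tool(
  steps=[
    [[-0.0039,-0.0002,0.0006],[0,0,0],-1],
    [[-0.0038,-0.0002,0.0008],[0,0,0],-1],
    [[-0.0038,-0.0002,0.001],[0,0,0],-1],
    [[-0.0037,-0.0002,0.0012],[0,0,0],-1],
    [[-0.0037,-0.0002,0.0014],[0,0,0],-1],
    [[-0.0036,-0.0002,0.0015],[0,0,0],-1],
    [[-0.0035,-0.0002,0.0017],[0,0,0],-1],
    [[-0.0034,-0.0002,0.0019],[0,0,0],-1],
  ],
)

```text
t: 19.83
ee_pos: [476.0, 16.5, 55.5]
orientation: [-2.16, -2.281, -0.0]
ft_force: [4.7, 0.9, -4.1]
width: 23.9
grasp_force: 30.0
```

Call:
servo_tool(
  steps=[
    [[-0.0034,-0.0002,0.002],[0,0,0],-1],
    [[-0.0032,-0.0002,0.0022],[0,0,0],-1],
    [[-0.0031,-0.0002,0.0024],[0,0,0],-1],
    [[-0.003,-0.0002,0.0025],[0,0,0],-1],
    [[-0.0029,-0.0001,0.0027],[0,0,0],-1],
    [[-0.0028,-0.0001,0.0028],[0,0,0],-1],
    [[-0.0026,-0.0001,0.0029],[0,0,0],-1],
    [[-0.0025,-0.0001,0.0031],[0,0,0],-1],
  ],
)

```text
t: 20.5
ee_pos: [452.3, 15.3, 76.1]
orientation: [-2.16, -2.281, 0.0]
ft_force: [4.9, 0.8, -6.5]
width: 24.2
grasp_force: 30.0
```

Call:
servo_tool(
  steps=[
    [[-0.0023,-0.0001,0.0032],[0,0,0],-1],
    [[-0.0022,-0.0001,0.0033],[0,0,0],-1],
    [[-0.002,-0.0001,0.0034],[0,0,0],-1],
    [[-0.0018,-0.0001,0.0035],[0,0,0],-1],
    [[-0.0016,-0.0001,0.0036],[0,0,0],-1],
    [[-0.0015,-0.0001,0.0036],[0,0,0],-1],
    [[-0.0013,-0.0001,0.0037],[0,0,0],-1],
    [[-0.0011,-0.0001,0.0038],[0,0,0],-1],
  ],
)

```text
t: 21.17
ee_pos: [438.4, 14.5, 104.1]
orientation: [-2.159, -2.281, 0.001]
ft_force: [5.8, 2.4, -8.5]
width: 23.9
grasp_force: 30.0
```

Call:
servo_tool(
  steps=[
    [[-0.0009,0,0.0038],[0,0,0],-1],
    [[-0.0007,0,0.0039],[0,0,0],-1],
    [[-0.0005,0,0.0039],[0,0,0],-1],
    [[-0.0004,0,0.0039],[0,0,0],-1],
    [[-0.0002,0,0.0039],[0,0,0],-1],
    [[0,0,0.0039],[0,0,0],-1],
    [[0.0002,0,0.0039],[0,0,0],-1],
    [[0.0004,0,0.0039],[0,0,0],-1],
  ],
)

```text
t: 21.83
ee_pos: [436.1, 14.4, 134.9]
orientation: [-2.159, -2.281, 0.001]
ft_force: [6.0, 0.3, -10.6]
width: 23.9
grasp_force: 30.0
```

Call:
servo_tool(
  steps=[
    [[0.0006,0,0.0039],[0,0,0],-1],
    [[0.0008,0,0.0038],[0,0,0],-1],
    [[0.001,0.0001,0.0038],[0,0,0],-1],
    [[0.0012,0.0001,0.0037],[0,0,0],-1],
    [[0.0014,0.0001,0.0037],[0,0,0],-1],
    [[0.0015,0.0001,0.0036],[0,0,0],-1],
    [[0.0017,0.0001,0.0035],[0,0,0],-1],
    [[0.0019,0.0001,0.0034],[0,0,0],-1],
  ],
)

```text
t: 22.5
ee_pos: [445.2, 14.9, 163.7]
orientation: [-2.158, -2.28, 0.004]
ft_force: [5.0, -0.9, -13.6]
width: 24.1
grasp_force: 30.0
```

Call:
servo_tool(
  steps=[
    [[0.002,0.0001,0.0034],[0,0,0],-1],
    [[0.0022,0.0001,0.0032],[0,0,0],-1],
    [[0.0024,0.0001,0.0031],[0,0,0],-1],
    [[0.0025,0.0001,0.003],[0,0,0],-1],
    [[0.0027,0.0001,0.0029],[0,0,0],-1],
    [[0.0028,0.0001,0.0028],[0,0,0],-1],
    [[0.0029,0.0001,0.0026],[0,0,0],-1],
    [[0.0031,0.0002,0.0025],[0,0,0],-1],
  ],
)

```text
t: 23.17
ee_pos: [466.9, 16.0, 188.6]
orientation: [-2.159, -2.28, 0.002]
ft_force: [-5.0, 0.9, -9.2]
width: 23.9
grasp_force: 30.0
```

Call:
servo_tool(
  steps=[
    [[0.0032,0.0002,0.0023],[0,0,0],-1],
    [[0.0033,0.0002,0.0022],[0,0,0],-1],
    [[0.0034,0.0002,0.002],[0,0,0],-1],
    [[0.0035,0.0002,0.0018],[0,0,0],-1],
    [[0.0036,0.0002,0.0016],[0,0,0],-1],
    [[0.0036,0.0002,0.0015],[0,0,0],-1],
    [[0.0037,0.0002,0.0013],[0,0,0],-1],
    [[0.0038,0.0002,0.0011],[0,0,0],-1],
  ],
)

```text
t: 23.83
ee_pos: [495.1, 17.4, 202.5]
orientation: [-2.159, -2.28, 0.003]
ft_force: [-6.2, -0.8, -7.0]
width: 24.2
grasp_force: 30.0
```

```bash
cat > fit.py <<'E'
import numpy as np
from scipy.optimize import least_squares
D=np.array([[525.6,204.2,-5.2,3.1],[556.2,193.9,-5.2,1.1],[579.6,173.1,-5.4,.1],[593.1,144.9,-5.7,1.7],[594.9,113.8,-7.5,2.8],[585,84.8,-6.9,6.2],[565.7,62.2,-5,10.8],[540.4,48.8,3.8,3.4],[505.8,45.6,5.2,-3.2],[476,55.5,4.7,-4.1],[452.3,76.1,4.9,-6.5],[438.4,104.1,5.8,-8.5],[436.1,134.9,6,-10.6],[445.2,163.7,5,-13.6],[466.9,188.6,-5,-9.2],[495.1,202.5,-6.2,-7]])
s=least_squares(lambda p:np.hypot(D[:,0]-p[0],D[:,1]-p[1])-p[2],[515,126,80]); print("circle",s.x,np.abs(s.fun).max())
c=s.x; th=np.arctan2(D[:,0]-c[0],D[:,1]-c[1])
def go(b):
    F=-(D[:,2:]-b); T=.08*(F[:,0]*np.cos(th)-F[:,1]*np.sin(th)); R=F[:,0]*np.sin(th)+F[:,1]*np.cos(th)
    A=np.c_[np.ones(16),np.sin(th),np.cos(th)]; k,*_=np.linalg.lstsq(A,T,rcond=None)
    # T = D - G sin(th+al)
    al=np.arctan2(-k[2],-k[1]); print("bias",b,"D",k[0].round(3),"G",np.hypot(k[1],k[2]).round(3),"target theta",np.degrees(np.pi-al)%360,"rms",np.std(T-A@k).round(3))
    return T,R,A@k
T,R,f=go(np.array([0,0])); go(np.array([.2,-.1]));go(np.array([.4,.4]))
print(np.c_[np.degrees(th)%360,T,f,R].round(2))
E
python3 fit.py
```

```text
circle [515.60635796 124.97264437  80.08200609] 0.27260370365023334
bias [0 0] D 0.473 G 0.31 target theta 193.81639173958808 rms 0.036
bias [ 0.2 -0.1] D 0.473 G 0.306 target theta 197.08094605449142 rms 0.036
bias [0.4 0.4] D 0.473 G 0.349 target theta 197.6624371610515 rms 0.036
[[ 7.1900e+00  4.4000e-01  5.1000e-01 -2.4200e+00]
 [ 3.0500e+01  4.0000e-01  3.8000e-01  1.6900e+00]
 [ 5.3050e+01  2.7000e-01  2.8000e-01  4.2600e+00]
 [ 7.5580e+01  2.5000e-01  2.0000e-01  5.1000e+00]
 [ 9.8020e+01  1.4000e-01  1.6000e-01  7.8200e+00]
 [ 1.2007e+02  1.5000e-01  1.8000e-01  9.0800e+00]
 [ 1.4141e+02  2.3000e-01  2.3000e-01  1.1560e+01]
 [ 1.6197e+02  3.7000e-01  3.1000e-01  2.0600e+00]
 [ 1.8704e+02  4.4000e-01  4.4000e-01 -2.5400e+00]
 [ 2.0969e+02  4.9000e-01  5.6000e-01 -1.2300e+00]
 [ 2.3233e+02  6.5000e-01  6.7000e-01 -9.0000e-02]
 [ 2.5487e+02  7.8000e-01  7.4000e-01  3.3800e+00]
 [ 2.7712e+02  7.8000e-01  7.8000e-01  7.2700e+00]
 [ 2.9881e+02  7.6000e-01  7.7000e-01  1.0940e+01]
 [ 3.2257e+02  7.6000e-01  7.1000e-01  4.2700e+00]
 [ 3.4518e+02  6.2000e-01  6.2000e-01  5.1800e+00]]
```

Target is around 195°, from the forward turn. I'll turn it back a full turn to cancel bias and drag errors.

Call:
servo_tool(
  steps=[
    [[-0.0038,-0.0002,-0.0011],[0,0,0],-1],
    [[-0.0037,-0.0002,-0.0013],[0,0,0],-1],
    [[-0.0036,-0.0002,-0.0015],[0,0,0],-1],
    [[-0.0036,-0.0002,-0.0016],[0,0,0],-1],
    [[-0.0035,-0.0002,-0.0018],[0,0,0],-1],
    [[-0.0034,-0.0002,-0.002],[0,0,0],-1],
    [[-0.0033,-0.0002,-0.0022],[0,0,0],-1],
    [[-0.0032,-0.0002,-0.0023],[0,0,0],-1],
  ],
)

```text
t: 24.5
ee_pos: [468.2, 16.0, 189.2]
orientation: [2.159, 2.28, 0.002]
ft_force: [1.6, 2.8, 3.4]
width: 24.4
grasp_force: 30.0
```

Call:
servo_tool(
  steps=[
    [[-0.0031,-0.0002,-0.0025],[0,0,0],-1],
    [[-0.0029,-0.0001,-0.0026],[0,0,0],-1],
    [[-0.0028,-0.0001,-0.0028],[0,0,0],-1],
    [[-0.0027,-0.0001,-0.0029],[0,0,0],-1],
    [[-0.0025,-0.0001,-0.003],[0,0,0],-1],
    [[-0.0024,-0.0001,-0.0031],[0,0,0],-1],
    [[-0.0022,-0.0001,-0.0032],[0,0,0],-1],
    [[-0.002,-0.0001,-0.0034],[0,0,0],-1],
  ],
)

```text
t: 25.17
ee_pos: [446.2, 14.9, 164.5]
orientation: [-2.159, -2.281, 0.002]
ft_force: [-1.3, 1.7, 4.6]
width: 24.1
grasp_force: 30.0
```

Call:
servo_tool(
  steps=[
    [[-0.0019,-0.0001,-0.0034],[0,0,0],-1],
    [[-0.0017,-0.0001,-0.0035],[0,0,0],-1],
    [[-0.0015,-0.0001,-0.0036],[0,0,0],-1],
    [[-0.0014,-0.0001,-0.0037],[0,0,0],-1],
    [[-0.0012,-0.0001,-0.0037],[0,0,0],-1],
    [[-0.001,-0.0001,-0.0038],[0,0,0],-1],
    [[-0.0008,0,-0.0038],[0,0,0],-1],
    [[-0.0006,0,-0.0039],[0,0,0],-1],
  ],
)

```text
t: 25.83
ee_pos: [436.4, 14.4, 135.1]
orientation: [-2.159, -2.281, 0.001]
ft_force: [-4.3, 2.9, 2.3]
width: 24.6
grasp_force: 30.0
```

Call:
servo_tool(
  steps=[
    [[-0.0004,0,-0.0039],[0,0,0],-1],
    [[-0.0002,0,-0.0039],[0,0,0],-1],
    [[0,0,-0.0039],[0,0,0],-1],
    [[0.0002,0,-0.0039],[0,0,0],-1],
    [[0.0004,0,-0.0039],[0,0,0],-1],
    [[0.0005,0,-0.0039],[0,0,0],-1],
    [[0.0007,0,-0.0039],[0,0,0],-1],
    [[0.0009,0,-0.0038],[0,0,0],-1],
  ],
)

```text
t: 26.5
ee_pos: [438.6, 14.5, 103.9]
orientation: [-2.159, -2.281, 0.001]
ft_force: [-3.9, 4.2, 2.5]
width: 24.2
grasp_force: 30.0
```

Call:
servo_tool(
  steps=[
    [[0.0011,0.0001,-0.0038],[0,0,0],-1],
    [[0.0013,0.0001,-0.0037],[0,0,0],-1],
    [[0.0015,0.0001,-0.0036],[0,0,0],-1],
    [[0.0016,0.0001,-0.0036],[0,0,0],-1],
    [[0.0018,0.0001,-0.0035],[0,0,0],-1],
    [[0.002,0.0001,-0.0034],[0,0,0],-1],
    [[0.0022,0.0001,-0.0033],[0,0,0],-1],
    [[0.0023,0.0001,-0.0032],[0,0,0],-1],
  ],
)

```text
t: 27.17
ee_pos: [452.6, 15.2, 75.9]
orientation: [-2.159, -2.281, 0.001]
ft_force: [-4.3, 1.6, 1.1]
width: 24.0
grasp_force: 30.0
```

Call:
servo_tool(
  steps=[
    [[0.0025,0.0001,-0.0031],[0,0,0],-1],
    [[0.0026,0.0001,-0.0029],[0,0,0],-1],
    [[0.0028,0.0001,-0.0028],[0,0,0],-1],
    [[0.0029,0.0001,-0.0027],[0,0,0],-1],
    [[0.003,0.0002,-0.0025],[0,0,0],-1],
    [[0.0031,0.0002,-0.0024],[0,0,0],-1],
    [[0.0032,0.0002,-0.0022],[0,0,0],-1],
    [[0.0034,0.0002,-0.002],[0,0,0],-1],
  ],
)

```text
t: 27.83
ee_pos: [476.2, 16.4, 55.3]
orientation: [-2.159, -2.281, 0.001]
ft_force: [-5.2, 2.6, 2.6]
width: 24.3
grasp_force: 30.0
```

Call:
servo_tool(
  steps=[
    [[0.0034,0.0002,-0.0019],[0,0,0],-1],
    [[0.0035,0.0002,-0.0017],[0,0,0],-1],
    [[0.0036,0.0002,-0.0015],[0,0,0],-1],
    [[0.0037,0.0002,-0.0014],[0,0,0],-1],
    [[0.0037,0.0002,-0.0012],[0,0,0],-1],
    [[0.0038,0.0002,-0.001],[0,0,0],-1],
    [[0.0038,0.0002,-0.0008],[0,0,0],-1],
    [[0.0039,0.0002,-0.0006],[0,0,0],-1],
  ],
)

```text
t: 28.5
ee_pos: [505.6, 18.0, 45.4]
orientation: [-2.159, -2.281, 0.001]
ft_force: [-6.6, 0.9, 5.1]
width: 24.0
grasp_force: 30.0
```

Call:
servo_tool(
  steps=[
    [[0.0039,0.0002,-0.0004],[0,0,0],-1],
    [[0.0039,0.0002,-0.0002],[0,0,0],-1],
    [[0.0039,0.0002,0],[0,0,0],-1],
    [[0.0039,0.0002,0.0002],[0,0,0],-1],
    [[0.0039,0.0002,0.0004],[0,0,0],-1],
    [[0.0039,0.0002,0.0005],[0,0,0],-1],
    [[0.0039,0.0002,0.0007],[0,0,0],-1],
    [[0.0038,0.0002,0.0009],[0,0,0],-1],
  ],
)

```text
t: 29.17
ee_pos: [535.2, 19.5, 47.2]
orientation: [-2.158, -2.279, 0.005]
ft_force: [-9.0, 0.9, 4.1]
width: 24.0
grasp_force: 30.0
```

Call:
servo_tool(
  steps=[
    [[0.0038,0.0002,0.0011],[0,0,0],-1],
    [[0.0037,0.0002,0.0013],[0,0,0],-1],
    [[0.0036,0.0002,0.0015],[0,0,0],-1],
    [[0.0036,0.0002,0.0016],[0,0,0],-1],
    [[0.0035,0.0002,0.0018],[0,0,0],-1],
    [[0.0034,0.0002,0.002],[0,0,0],-1],
    [[0.0033,0.0002,0.0022],[0,0,0],-1],
    [[0.0032,0.0002,0.0023],[0,0,0],-1],
  ],
)

```text
t: 29.83
ee_pos: [562.3, 20.9, 60.1]
orientation: [-2.157, -2.279, 0.007]
ft_force: [-8.0, -0.7, -3.5]
width: 24.3
grasp_force: 30.0
```

Call:
servo_tool(
  steps=[
    [[0.0031,0.0002,0.0025],[0,0,0],-1],
    [[0.0029,0.0001,0.0026],[0,0,0],-1],
    [[0.0028,0.0001,0.0028],[0,0,0],-1],
    [[0.0027,0.0001,0.0029],[0,0,0],-1],
    [[0.0025,0.0001,0.003],[0,0,0],-1],
    [[0.0024,0.0001,0.0031],[0,0,0],-1],
    [[0.0022,0.0001,0.0032],[0,0,0],-1],
    [[0.002,0.0001,0.0034],[0,0,0],-1],
  ],
)

```text
t: 30.5
ee_pos: [583.6, 21.9, 83.2]
orientation: [-2.157, -2.279, 0.005]
ft_force: [-4.4, 1.1, -8.0]
width: 23.8
grasp_force: 30.0
```

Call:
servo_tool(
  steps=[
    [[0.0019,0.0001,0.0034],[0,0,0],-1],
    [[0.0017,0.0001,0.0035],[0,0,0],-1],
    [[0.0015,0.0001,0.0036],[0,0,0],-1],
    [[0.0014,0.0001,0.0037],[0,0,0],-1],
    [[0.0012,0.0001,0.0037],[0,0,0],-1],
    [[0.001,0.0001,0.0038],[0,0,0],-1],
    [[0.0008,0,0.0038],[0,0,0],-1],
    [[0.0006,0,0.0039],[0,0,0],-1],
  ],
)

```text
t: 31.17
ee_pos: [594.8, 22.5, 113.8]
orientation: [-2.159, -2.28, 0.003]
ft_force: [-5.3, -0.0, -9.6]
width: 24.3
grasp_force: 30.0
```

Call:
servo_tool(
  steps=[
    [[0.0004,0,0.0039],[0,0,0],-1],
    [[0.0002,0,0.0039],[0,0,0],-1],
    [[0,0,0.0039],[0,0,0],-1],
    [[-0.0002,0,0.0039],[0,0,0],-1],
    [[-0.0004,0,0.0039],[0,0,0],-1],
    [[-0.0005,0,0.0039],[0,0,0],-1],
    [[-0.0007,0,0.0039],[0,0,0],-1],
    [[-0.0009,0,0.0038],[0,0,0],-1],
  ],
)

```text
t: 31.83
ee_pos: [593.0, 22.4, 145.5]
orientation: [-2.159, -2.281, 0.002]
ft_force: [-5.1, -1.3, -11.0]
width: 24.4
grasp_force: 30.0
```

Call:
servo_tool(
  steps=[
    [[-0.0011,-0.0001,0.0038],[0,0,0],-1],
    [[-0.0013,-0.0001,0.0037],[0,0,0],-1],
    [[-0.0015,-0.0001,0.0036],[0,0,0],-1],
    [[-0.0016,-0.0001,0.0036],[0,0,0],-1],
    [[-0.0018,-0.0001,0.0035],[0,0,0],-1],
    [[-0.002,-0.0001,0.0034],[0,0,0],-1],
    [[-0.0022,-0.0001,0.0033],[0,0,0],-1],
    [[-0.0023,-0.0001,0.0032],[0,0,0],-1],
  ],
)

```text
t: 32.5
ee_pos: [579.4, 21.8, 173.8]
orientation: [-2.16, -2.281, 0.001]
ft_force: [-4.7, -2.0, -14.8]
width: 24.2
grasp_force: 30.0
```

Call:
servo_tool(
  steps=[
    [[-0.0025,-0.0001,0.0031],[0,0,0],-1],
    [[-0.0026,-0.0001,0.0029],[0,0,0],-1],
    [[-0.0028,-0.0001,0.0028],[0,0,0],-1],
    [[-0.0029,-0.0001,0.0027],[0,0,0],-1],
    [[-0.003,-0.0002,0.0025],[0,0,0],-1],
    [[-0.0031,-0.0002,0.0024],[0,0,0],-1],
    [[-0.0032,-0.0002,0.0022],[0,0,0],-1],
    [[-0.0034,-0.0002,0.002],[0,0,0],-1],
  ],
)

```text
t: 33.17
ee_pos: [556.2, 20.6, 194.5]
orientation: [2.159, 2.281, 0.0]
ft_force: [-0.5, -3.7, -16.9]
width: 24.2
grasp_force: 30.0
```

Call:
servo_tool(
  steps=[
    [[-0.0034,-0.0002,0.0019],[0,0,0],-1],
    [[-0.0035,-0.0002,0.0017],[0,0,0],-1],
    [[-0.0036,-0.0002,0.0015],[0,0,0],-1],
    [[-0.0037,-0.0002,0.0014],[0,0,0],-1],
    [[-0.0037,-0.0002,0.0012],[0,0,0],-1],
    [[-0.0038,-0.0002,0.001],[0,0,0],-1],
    [[-0.0038,-0.0002,0.0008],[0,0,0],-1],
    [[-0.0039,-0.0002,0.0006],[0,0,0],-1],
  ],
)

```text
t: 33.83
ee_pos: [527.2, 19.1, 204.8]
orientation: [2.159, 2.281, 0.002]
ft_force: [1.9, -2.1, -19.8]
width: 24.2
grasp_force: 30.0
```

Call:
servo_tool(
  steps=[
    [[-0.0039,-0.0002,0.0004],[0,0,0],-1],
    [[-0.0039,-0.0002,0.0002],[0,0,0],-1],
    [[-0.0039,-0.0002,0],[0,0,0],-1],
    [[-0.0039,-0.0002,-0.0002],[0,0,0],-1],
    [[-0.0039,-0.0002,-0.0004],[0,0,0],-1],
    [[-0.0039,-0.0002,-0.0005],[0,0,0],-1],
    [[-0.0039,-0.0002,-0.0007],[0,0,0],-1],
    [[-0.0038,-0.0002,-0.0009],[0,0,0],-1],
  ],
)

```text
t: 34.5
ee_pos: [498.2, 17.6, 203.6]
orientation: [2.157, 2.278, 0.007]
ft_force: [8.2, -2.2, -16.1]
width: 24.2
grasp_force: 30.0
```

```bash
cat >> fit.py <<'E'
print("---- both")
E2=np.array([[468.2,189.2,1.6,3.4],[446.2,164.5,-1.3,4.6],[436.4,135.1,-4.3,2.3],[438.6,103.9,-3.9,2.5],[452.6,75.9,-4.3,1.1],[476.2,55.3,-5.2,2.6],[505.6,45.4,-6.6,5.1],[535.2,47.2,-9,4.1],[562.3,60.1,-8,-3.5],[583.6,83.2,-4.4,-8],[594.8,113.8,-5.3,-9.6],[593,145.5,-5.1,-11],[579.4,173.8,-4.7,-14.8],[556.2,194.5,-.5,-16.9],[527.2,204.8,1.9,-19.8],[498.2,203.6,8.2,-16.1]])
def fit(S,name):
    X=np.vstack([s for s,_ in S]); sg=np.concatenate([[g]*len(s) for s,g in S])
    c=least_squares(lambda p:np.hypot(X[:,0]-p[0],X[:,1]-p[1])-80,[515,126]).x
    th=np.arctan2(X[:,0]-c[0],X[:,1]-c[1]); F=-X[:,2:]; T=.08*(F[:,0]*np.cos(th)-F[:,1]*np.sin(th)); R=F[:,0]*np.sin(th)+F[:,1]*np.cos(th)
    A=np.c_[sg,np.sin(th),np.cos(th)]; l=least_squares(lambda k:(A@k-T)/.03,[.4,0,0],loss="soft_l1"); k=l.x
    al=np.arctan2(-k[2],-k[1]); print(name,c.round(1),"D",k[0].round(3),"G",np.hypot(k[1],k[2]).round(3),"target",(np.degrees(np.pi-al)%360).round(1)); return np.c_[np.degrees(th)%360,T,A@k,R].round(2)
fit([(D,1)],"fwd"); print(fit([(E2,-1)],"rev")); fit([(D,1),(E2,-1)],"both")
E
python3 fit.py | sed -n '/both/,$p'
```

```text
---- both
fwd [515.6 125. ] D 0.473 G 0.313 target 194.1
rev [515.7 125.2] D 0.499 G 0.29 target 193.6
[[ 3.2342e+02 -2.6000e-01 -2.8000e-01 -1.7800e+00]
 [ 2.9951e+02 -2.7000e-01 -2.2000e-01 -3.4000e+00]
 [ 2.7715e+02 -1.4000e-01 -2.1000e-01 -4.5500e+00]
 [ 2.5459e+02 -2.8000e-01 -2.4000e-01 -3.1000e+00]
 [ 2.3204e+02 -2.8000e-01 -3.2000e-01 -2.7100e+00]
 [ 2.0950e+02 -4.6000e-01 -4.2000e-01 -3.0000e-01]
 [ 1.8724e+02 -5.8000e-01 -5.3000e-01  4.2300e+00]
 [ 1.6597e+02 -6.2000e-01 -6.3000e-01  6.1600e+00]
 [ 1.4440e+02 -6.8000e-01 -7.2000e-01  1.8100e+00]
 [ 1.2172e+02 -7.3000e-01 -7.7000e-01 -4.6000e-01]
 [ 9.8170e+01 -8.2000e-01 -7.9000e-01  3.8800e+00]
 [ 7.5250e+01 -7.5000e-01 -7.5000e-01  7.7300e+00]
 [ 5.2620e+01 -7.1000e-01 -6.8000e-01  1.2720e+01]
 [ 3.0270e+01 -6.5000e-01 -5.8000e-01  1.4850e+01]
 [ 8.2000e+00 -3.8000e-01 -4.7000e-01  1.9330e+01]
 [ 3.4741e+02 -3.6000e-01 -3.7000e-01  1.7500e+01]]
both [515.7 125.1] D 0.484 G 0.304 target 193.5
```

Call:
servo_tool(
  steps=[
    [[-0.0038,-0.0002,-0.0011],[0,0,0],-1],
    [[-0.0037,-0.0002,-0.0013],[0,0,0],-1],
    [[-0.0036,-0.0002,-0.0015],[0,0,0],-1],
    [[-0.0036,-0.0002,-0.0016],[0,0,0],-1],
    [[-0.0035,-0.0002,-0.0018],[0,0,0],-1],
    [[-0.0034,-0.0002,-0.002],[0,0,0],-1],
    [[-0.0033,-0.0002,-0.0022],[0,0,0],-1],
    [[-0.0032,-0.0002,-0.0023],[0,0,0],-1],
  ],
)

```text
t: 35.17
ee_pos: [471.7, 16.3, 191.7]
orientation: [2.155, 2.277, 0.011]
ft_force: [4.5, -1.3, 0.1]
width: 23.6
grasp_force: 30.0
```

Call:
servo_tool(
  steps=[
    [[-0.0031,-0.0002,-0.0025],[0,0,0],-1],
    [[-0.0029,-0.0001,-0.0026],[0,0,0],-1],
    [[-0.0028,-0.0001,-0.0028],[0,0,0],-1],
    [[-0.0027,-0.0001,-0.0029],[0,0,0],-1],
    [[-0.0025,-0.0001,-0.003],[0,0,0],-1],
    [[-0.0024,-0.0001,-0.0031],[0,0,0],-1],
    [[-0.0022,-0.0001,-0.0032],[0,0,0],-1],
    [[-0.002,-0.0001,-0.0034],[0,0,0],-1],
  ],
)

```text
t: 35.83
ee_pos: [446.2, 15.0, 164.5]
orientation: [-2.159, -2.281, 0.002]
ft_force: [-1.8, -1.9, 3.2]
width: 24.3
grasp_force: 30.0
```

Call:
servo_tool(
  steps=[
    [[-0.0019,-0.0001,-0.0034],[0,0,0],-1],
    [[-0.0017,-0.0001,-0.0035],[0,0,0],-1],
    [[-0.0015,-0.0001,-0.0036],[0,0,0],-1],
    [[-0.0014,-0.0001,-0.0037],[0,0,0],-1],
    [[-0.0012,-0.0001,-0.0037],[0,0,0],-1],
    [[-0.001,-0.0001,-0.0038],[0,0,0],-1],
    [[-0.0008,0,-0.0038],[0,0,0],-1],
    [[-0.0006,0,-0.0039],[0,0,0],-1],
  ],
)

```text
t: 36.5
ee_pos: [436.5, 14.5, 135.1]
orientation: [-2.159, -2.281, 0.001]
ft_force: [-4.1, -0.0, 2.3]
width: 24.5
grasp_force: 30.0
```

Call:
servo_tool(
  steps=[
    [[-0.0004,0,-0.0039],[0,0,0],-1],
    [[-0.0002,0,-0.0039],[0,0,0],-1],
    [[0,0,-0.0039],[0,0,0],-1],
    [[0.0002,0,-0.0039],[0,0,0],-1],
    [[0.0004,0,-0.0039],[0,0,0],-1],
    [[0.0005,0,-0.0039],[0,0,0],-1],
    [[0.0007,0,-0.0039],[0,0,0],-1],
    [[0.0009,0,-0.0038],[0,0,0],-1],
  ],
)

```text
t: 37.17
ee_pos: [438.6, 14.5, 103.9]
orientation: [-2.159, -2.28, 0.001]
ft_force: [-4.2, 1.4, 1.7]
width: 24.0
grasp_force: 30.0
```

Call:
servo_tool(
  steps=[
    [[0.0011,0.0001,-0.0038],[0,0,0],-1],
    [[0.0013,0.0001,-0.0037],[0,0,0],-1],
    [[0.0015,0.0001,-0.0036],[0,0,0],-1],
    [[0.0016,0.0001,-0.0036],[0,0,0],-1],
    [[0.0018,0.0001,-0.0035],[0,0,0],-1],
    [[0.002,0.0001,-0.0034],[0,0,0],-1],
    [[0.0022,0.0001,-0.0033],[0,0,0],-1],
    [[0.0023,0.0001,-0.0032],[0,0,0],-1],
  ],
)

```text
t: 37.83
ee_pos: [452.6, 15.3, 75.9]
orientation: [-2.159, -2.281, 0.001]
ft_force: [-5.2, 1.3, 1.0]
width: 24.2
grasp_force: 30.0
```

Call:
servo_tool(
  steps=[
    [[0.0025,0.0001,-0.0031],[0,0,0],-1],
    [[0.0026,0.0001,-0.0029],[0,0,0],-1],
    [[0.0028,0.0001,-0.0028],[0,0,0],-1],
    [[0.0029,0.0001,-0.0027],[0,0,0],-1],
    [[0.003,0.0002,-0.0025],[0,0,0],-1],
    [[0.0031,0.0002,-0.0024],[0,0,0],-1],
    [[0.0032,0.0002,-0.0022],[0,0,0],-1],
    [[0.0034,0.0002,-0.002],[0,0,0],-1],
  ],
)

```text
t: 38.5
ee_pos: [476.3, 16.5, 55.4]
orientation: [-2.159, -2.281, 0.001]
ft_force: [-5.5, 0.7, 1.2]
width: 24.6
grasp_force: 30.0
```

Call:
servo_tool(
  steps=[
    [[0.0034,0.0002,-0.0019],[0,0,0],-1],
    [[0.0035,0.0002,-0.0017],[0,0,0],-1],
    [[0.0036,0.0002,-0.0015],[0,0,0],-1],
    [[0.0037,0.0002,-0.0014],[0,0,0],-1],
    [[0.0037,0.0002,-0.0012],[0,0,0],-1],
    [[0.002,0.0001,-0.0006],[0,0,0],-1],
    [[0,0,0],[0,0,0],-1],
    [[0,0,0],[0,0,0],-1],
  ],
)

```text
t: 39.17
ee_pos: [496.9, 17.6, 47.4]
orientation: [2.159, 2.281, 0.001]
ft_force: [-1.4, 0.5, -5.4]
width: 24.1
grasp_force: 30.0
```

```bash
python3 - <<'E'
from h import *
o=sensors.get_obs();p=o['ee_pos'];print(p,o['width'],o['ft_force'],o['qvel'].round(3))
print("theta by ee",np.degrees(np.arctan2(p[0]-515.7,p[2]-125.1))%360)
for n in("top","scene"):
    d=cam(n);P=cloud(d);g=(P[...,1]>-50)&(P[...,1]<70)&(P[...,0]>420)&(P[...,0]<620)&(P[...,2]>35)&(P[...,2]<120)
    q=P[g]
    for y0 in(-45,-25,30,45):
        s=q[(q[:,1]>y0)&(q[:,1]<y0+15)]
        if len(s)>3: print(n,y0,len(s),np.percentile(s[:,0],[2,50,98]).round(),np.percentile(s[:,2],[2,98]).round())
    if n=="scene": cv2.imwrite("pics/s4.png",cv2.resize(d["color"][120:260,60:310],None,fx=3,fy=3,interpolation=2))
E
```

```text
[496.90775012  17.5610712   47.3643914 ] 24.07837728992252 [-1.37787833  0.48111799 -5.39272396] [ 0.    -0.002  0.004 -0.    -0.004  0.001]
theta by ee 193.59027006818772
scene -45 33 [497. 509. 512.] [62. 79.]
scene -25 49 [492. 505. 512.] [61. 81.]
```

View pics/s4.png

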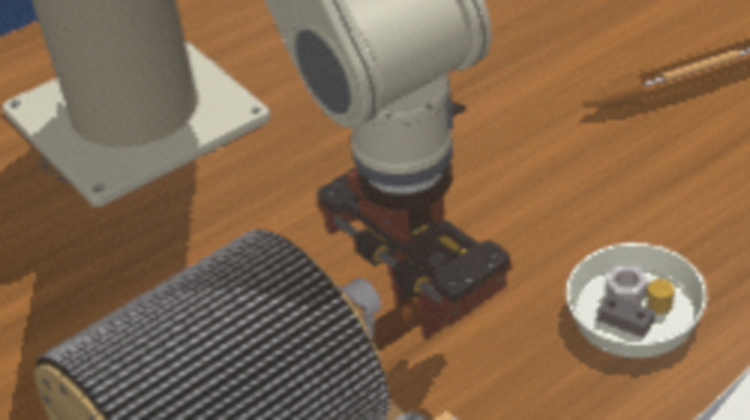

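The gripper holds the handle low, at about 193.6°, and the arm is at rest. The three weights are in the dish at (635,300) in the crop.

```bash
python3 -c "
from workcell import close_job
print(close_job())"
```

```text
the job is handed in; nothing more can be done
None
```

The job is handed in at about 39 s: all three weights are in the dish, and the gripper still holds the handle at a drum angle of about 194°. By the fit from one full turn each way, that puts the heavy side straight down, give or take a few degrees.

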